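# Feed amber pieces through the gate of a sorting board

## Robot

A 6-joint arm with a two-finger parallel gripper is mounted at the origin on a cart in front of the work surface, level with it; the furniture and walls round the work are solid. World frame = base frame: x ahead of the robot, y to its left, z up, the work surface at z = 0. Lengths are in m, angles in rad, forces in N, time in s.
With the tool pointing down it reaches from about 0.35 to 0.725 m from the base axis. Payload 4.3 kg.
Tool frame: the origin (TCP) lies at the very end of the fingers, on their centre line; the grasp point (between the pads) lies 19 mm behind it (r.grip_point_offset is the distance from the TCP to the grasp point, in m); z points along the fingers, y is the line along which they close (so a half turn about z gives the same grasp; the last joint's range is limited). The gripper opens to 85 mm and grips with 20 to 120 N. Pads are 22 mm wide; open, the fingers measure 114 mm over their backs; the gripper's body (76 mm by 85 mm) begins 54 mm behind the grasp point. The pads swing forward as they close: fully open they stand 13 mm farther back than shut.
Start: joints at [1.174, 0.377, 0.081, 1.274, 0, 1.46], TCP at [0.163, 0.552, 0.231] pointing down, gripper open.
Joint ranges: [-2.72, 2.72], [-0.84, 1.66], [-1.02, 1.22], [-1.77, 2.12], [-1.37, 1.28], [-3.14, 3.14]. Speed limits (rad/s): [2.57, 2.57, 3.14, 3.14, 3.14, 3.14].

## Interface

Orientations are given as a rotation vector (axis times angle).
In Python, from workcell import r, viewer, look_for, spot_point gives the robot as it stands. The module is installed in compiled form; this text tells all that it offers.
- The arm moves only by the shell command python3 -m crank 'ROWS' [FORCE]. ROWS is JSON, a list of rows, each an object with "grip": the closure, from 0 (fully open) to 1 (shut); "offset": the shift along the tool's x, y, z in m, a list of three; "rotation": the turn, a rotation vector about the tool's x, y, z in rad, a list of three. A call has 1 to 10 rows; each row is the pose to reach, as a shift and turn from the pose commanded when the call began, along the tool's axes at that moment; what a row does not reach only later rows make up. A row lasts 1/10 s, in which the tool goes at most 50 mm and 8.59 degrees, less where a joint would pass 70% of its speed; a pose out of reach is approached as far as the arm can. A call with a gripper value outside its range is refused whole. The fingers move at their own pace and stop on an object; FORCE is the grip in N (left out, the last holds). Time passes only in rows, so rows that repeat a pose let the fingers close. It gives the time, the measured TCP pose, the force, the opening and the grip force at its end, in the units of the state.
- r.read_state(): the state, without advancing time (a new reading comes with each control period).
- viewer.read_camera(name): name is "scene" or "top" or "wrist"; returns a dict with "pixels" (400x640x3 uint8, red, green, blue), "depth" (400x640 float32, m along the optical axis (not along the pixel's ray), 0 where there is no reading), "intrinsics" (3x3 intrinsics, pixels), "camera_from_world" (4x4, takes a point from world to camera coordinates); the wrist camera has in their place "mount" (4x4, takes a point from camera to tool coordinates, whose origin is the TCP and whose axes are the flange's). Camera axes: x right, y down, z forward; pixel columns grow to the right and rows downward; lengths in m; the calibration is good to about 2 mm. A picture is of the moment at which its call begins: read the wrist's pose just before it.
- r.sign_off(): hands the job in; it is judged then, once.
Trained networks look in the newest picture that a camera, given by its name, has taken for a name from the list of things; names that differ only in an ending like _2 or _b are one class to them, and where a whole thing is asked for, a point or a joint stands for the part that bears it (a point fixed in the world has none). Each returns a list of dicts, best first, with "confidence" (0 to 1); they miss things now and then, are a little off and sometimes report something else, mostly with a low value. They report only what shows in the picture. A call takes as long as a camera call. They do not tell look-alikes from the thing itself.
- look_for(camera, target): "at" ([column, row] in pixels, amid what is visible of it).
- spot_point(camera, target): "at" ([column, row] in pixels: a listed point, or the origin of a listed thing).
The state is a dict: "time": time; "q": joint angles; "qd": joint speeds; "tau": joint torques, N m; "tool_pos": TCP position; "eef_rot": TCP orientation; "contact_force": force on the tool from outside, world axes, zero at the start; "torque": the same for the moment, N m; "opening": finger opening in m; "gripper_force": force on a finger pad.
Only numpy, scipy, OpenCV 4.12 (cv2) and the standard library are available. Lean on these libraries where they do the work, as an engineer would, in place of code of your own. Each camera call takes 0.05 s, during which the arm holds its last target. There are 200 camera calls.

## Task

Three flat pieces of amber lie loose on the raised white sorting board. With the fingertips, push them one at a time, in any order, through the gate at the narrow end of the board so that each drops into the slot behind it before the next one goes through. Do not pick the pieces up, and leave the grey cone, the loupe and the tweezers beside the board where they are.

Things in the scene. Friction and masses are not known exactly. Their poses are not given: they have to be found in the camera images.
- board: fixed sorting board, white deck on a plywood block; origin on the table, +x of its frame runs along the deck towards the gate, +y to its left side. Deck top 65 mm above the table, from x = -140 to +100 mm and y = -115 to +115 mm, flat and level, with 25 mm high side rims (6 mm thick), a 12 mm high rear rim (x = -140 to -134) and two straight 25 mm high wings, 6 mm thick, that converge as a funnel from x = 12 mm, y = +-118 mm to the gate posts
- gate (a point): middle of the gate at deck height, on the edge of the deck where it drops into the slot (100 mm along the board's +x, 65 mm up). The clear gap between the two round posts (8 mm thick, 27 mm high, 4 mm before the edge) is 56 mm: every piece passes in any direction, but no two side by side. Axes as the board's: +x out of the gate into the slot
- slot (a point): middle of the slot's floor. The slot is an open pocket right behind the gate, 80 mm long (board x) and 144 mm wide (board y); floor 61 mm below the deck top, walls up to 12 mm above the deck top. A piece falls in by itself once its centre is past the deck's edge
- piece_a_center (a point): flat polished amber piece, about 33 x 51 x 16 mm, lying on the board at any yaw, about 25 g; point at its centre, half-way up
- piece_b_center (a point): flat polished amber piece, about 31 x 49 x 16 mm, lying on the board at any yaw, about 25 g; point at its centre, half-way up
- piece_c_center (a point): flat polished amber piece, about 29 x 48 x 13 mm, lying on the board at any yaw, about 25 g; point at its centre, half-way up
- cone: bystander: loose grey cone (stubby spool-like funnel), 49 mm across, 76 mm high, standing on the table behind the board's rear end; origin under its centre
- eyeglass: bystander: small loose folding loupe, 29 x 39 x 16 mm, on the table behind the board's rear end; origin under its centre
- tongs: bystander: loose steel tweezers, 128 mm long, 11 mm wide, lying on the table beside the board, on its +y side; origin under its centre
Things that resemble listed ones, but are neither listed nor needed, are in the scene too. Leave any green, pink or purple look-alike of the part that bears piece_a_center alone.

How it is judged:
On the way, in this order (a step that is already met when the one before it is completed fails the run):
1. one piece has dropped into the slot while the other two are still on the deck (((z of piece_a_center in the frame of gate below -0.008 m and x of piece_a_center in the frame of gate between 0 and 0.08 m and y of piece_a_center in the frame of gate between -0.072 and 0.072 m and x of each of piece_b_center, piece_c_center in the frame of gate below 0 m and z of each of piece_b_center, piece_c_center in the frame of gate above -0.002 m) or (x of each of piece_a_center, piece_c_center in the frame of gate below 0 m and z of each of piece_a_center, piece_c_center in the frame of gate above -0.002 m and z of piece_b_center in the frame of gate below -0.008 m and x of piece_b_center in the frame of gate between 0 and 0.08 m and y of piece_b_center in the frame of gate between -0.072 and 0.072 m) or (x of each of piece_a_center, piece_b_center in the frame of gate below 0 m and z of each of piece_a_center, piece_b_center in the frame of gate above -0.002 m and z of piece_c_center in the frame of gate below -0.008 m and x of piece_c_center in the frame of gate between 0 and 0.08 m and y of piece_c_center in the frame of gate between -0.072 and 0.072 m))), for 0.2 s.
2. two pieces are in the slot while the third is still on the deck (((x of piece_a_center in the frame of gate below 0 m and z of piece_a_center in the frame of gate above -0.002 m and z of each of piece_b_center, piece_c_center in the frame of gate below -0.008 m and x of piece_b_center in the frame of gate between 0 and 0.08 m and y of piece_b_center in the frame of gate between -0.072 and 0.072 m and x of piece_c_center in the frame of gate between 0 and 0.08 m and y of piece_c_center in the frame of gate between -0.072 and 0.072 m) or (z of each of piece_a_center, piece_c_center in the frame of gate below -0.008 m and x of piece_a_center in the frame of gate between 0 and 0.08 m and y of piece_a_center in the frame of gate between -0.072 and 0.072 m and x of piece_b_center in the frame of gate below 0 m and z of piece_b_center in the frame of gate above -0.002 m and x of piece_c_center in the frame of gate between 0 and 0.08 m and y of piece_c_center in the frame of gate between -0.072 and 0.072 m) or (z of each of piece_a_center, piece_b_center in the frame of gate below -0.008 m and x of piece_a_center in the frame of gate between 0 and 0.08 m and y of piece_a_center in the frame of gate between -0.072 and 0.072 m and x of piece_b_center in the frame of gate between 0 and 0.08 m and y of piece_b_center in the frame of gate between -0.072 and 0.072 m and x of piece_c_center in the frame of gate below 0 m and z of piece_c_center in the frame of gate above -0.002 m))), for 0.2 s.
At the end, for the whole second after the job is handed in: all three pieces lie inside the slot, their centres at least 8 mm below the deck top (z of each of piece_a_center, piece_b_center, piece_c_center in the frame of gate below -0.008 m and x of piece_a_center in the frame of gate between 0 and 0.08 m and y of piece_a_center in the frame of gate between -0.072 and 0.072 m and x of piece_b_center in the frame of gate between 0 and 0.08 m and y of piece_b_center in the frame of gate between -0.072 and 0.072 m and x of piece_c_center in the frame of gate between 0 and 0.08 m and y of piece_c_center in the frame of gate between -0.072 and 0.072 m); the robot touches nothing.
It fails at once if a piece is picked up (centre more than 24 mm above the deck top) (z of any of piece_a_center, piece_b_center, piece_c_center in the frame of gate above 0.024 m).
It fails at once if the grey cone is moved more than 25 mm (distance of cone from where it was at the start of the episode above 0.025 m).
It fails at once if the loupe is moved more than 25 mm (distance of eyeglass from where it was at the start of the episode above 0.025 m).
It fails at once if the tweezers is moved more than 25 mm (distance of tongs from where it was at the start of the episode above 0.025 m).
It also fails if it takes over 64 s, if anything falls off the work surface, if the arm or the gripper's body presses on something with over 40 N, if the wrist force passes 120 N, or if a joint passes its speed limit or range.

## Working session

There is one attempt and no reset: what is moved stays moved. The work goes in short steps, Python scripts to look and compute and a shell command to move; the robot and the scene stay as the last step left them, time stands still between calls to the robot, and variables do not carry over. Pictures are saved under pics/ and viewed, at most 10 in all, crops included, and the job is handed in when it is done.

```bash
mkdir -p pics; cat > h.py <<'E'
import numpy as np, cv2
from scipy.spatial.transform import Rotation as R
from workcell import r, viewer, look_for, spot_point
def w(c,u,v,z=None):
    K=c["intrinsics"];T=np.linalg.inv(c["camera_from_world"])
    ray=np.array([(u-K[0,2])/K[0,0],(v-K[1,2])/K[1,1],1.])
    if z is None:
        d=c["depth"][int(round(v)),int(round(u))]
    else:
        d=(z-T[2,3])/(T[:3,:3]@ray)[2]
    return T[:3,:3]@(ray*d)+T[:3,3]
E
python3 - <<'E'
from h import *
s=r.read_state();print(s["tool_pos"],s["eef_rot"],s["time"])
for n in ["top","scene"]:
    c=viewer.read_camera(n);cv2.imwrite(f"pics/{n}0.png",c["pixels"][:,:,::-1])
    for t in ["board","gate","slot","piece_a_center","piece_b_center","piece_c_center","cone","eyeglass","tongs"]:
        for d in spot_point(n,t)[:5]:
            u,v=d["at"];print(n,t,np.round([u,v],0),round(d["confidence"],2),np.round(w(c,u,v),3))
E
```

```text
[0.16241973 0.55088995 0.2303723 ] [-0.44894801 -3.10883654  0.00312378] 0.0
top board [334. 184.] 0.73 [ 0.522 -0.061  0.069]
top board [357. 204.] 0.63 [ 0.467 -0.113  0.083]
top gate [292. 178.] 0.76 [0.549 0.048 0.006]
top gate [410. 208.] 0.4 [ 0.462 -0.252  0.015]
top slot [280. 185.] 0.79 [0.532 0.079 0.007]
top slot [336. 243.] 0.28 [ 0.379 -0.061  0.002]
top piece_a_center [355. 204.] 0.56 [ 0.469 -0.108  0.082]
top piece_a_center [288. 260.] 0.56 [0.34  0.06  0.014]
top piece_a_center [427. 258.] 0.55 [ 0.335 -0.289  0.013]
top piece_a_center [380. 264.] 0.51 [ 0.323 -0.171  0.016]
top piece_a_center [335. 240.] 0.24 [ 0.386 -0.06   0.001]
top piece_b_center [356. 179.] 0.55 [ 0.53  -0.114  0.08 ]
top piece_b_center [335. 187.] 0.29 [ 0.515 -0.062  0.062]
top piece_c_center [343. 153.] 0.72 [ 0.594 -0.086  0.08 ]
top cone [412. 164.] 0.52 [ 0.567 -0.254  0.061]
top eyeglass [411. 204.] 0.45 [ 0.472 -0.255  0.018]
top tongs [337. 239.] 0.48 [ 0.389 -0.064  0.003]
scene board [321. 216.] 0.73 [ 0.452 -0.105  0.076]
scene gate [286. 184.] 0.77 [0.601 0.085 0.004]
scene slot [272. 201.] 0.72 [0.458 0.029 0.066]
scene piece_a_center [232. 249.] 0.78 [0.325 0.051 0.012]
scene piece_a_center [376. 302.] 0.73 [ 0.339 -0.291  0.014]
scene piece_a_center [327. 213.] 0.62 [ 0.468 -0.113  0.079]
scene piece_a_center [329. 289.] 0.56 [ 0.326 -0.194  0.012]
scene piece_b_center [335. 197.] 0.55 [ 0.523 -0.102  0.082]
scene piece_b_center [321. 214.] 0.32 [ 0.457 -0.103  0.079]
scene piece_c_center [343. 184.] 0.57 [ 0.583 -0.093  0.078]
scene cone [408. 232.] 0.87 [ 0.554 -0.274  0.022]
scene eyeglass [384. 256.] 0.68 [ 0.465 -0.256  0.017]
scene eyeglass [275. 200.] 0.16 [0.464 0.025 0.067]
```

View pics/top0.png

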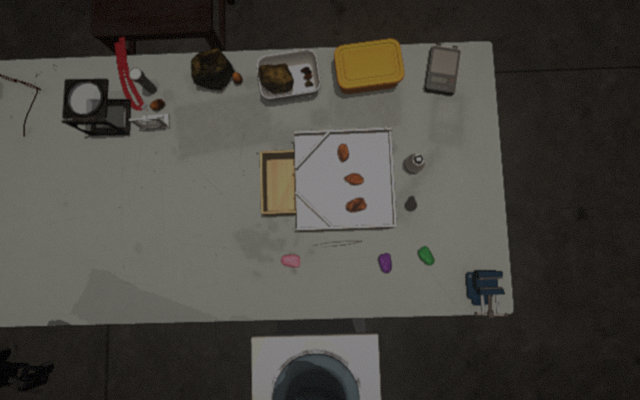

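View pics/scene0.png

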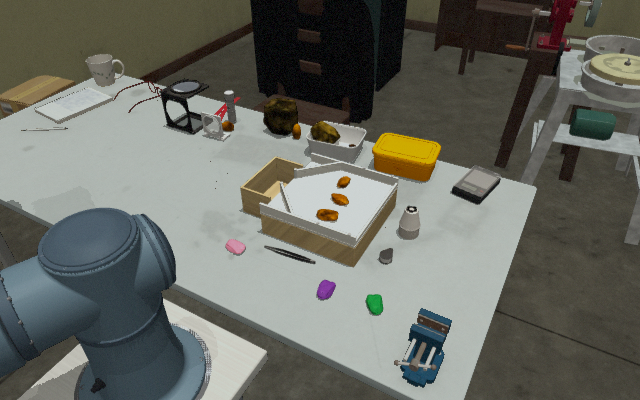

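The top view shows the board with its gate to the left (world +y). The slot is at pixels (262–295, 150–213) and the three amber pieces are at (343,153), (355,179) and (356,204). The coloured look-alikes, tweezers, loupe and cone are all off the board. Next I'll fit the board frame and the pieces from depth.

```bash
cat >> h.py <<'E'
def cloud(c):
    K=c["intrinsics"];T=np.linalg.inv(c["camera_from_world"]);d=c["depth"]
    v,u=np.mgrid[:400,:640]
    P=np.stack([(u-K[0,2])/K[0,0]*d,(v-K[1,2])/K[1,1]*d,d],-1)
    return P@T[:3,:3].T+T[:3,3]
def pieces(c):
    P=cloud(c);h=cv2.cvtColor(c["pixels"],cv2.COLOR_RGB2HSV)
    m=((h[...,0]<18)&(h[...,1]>130)&(P[...,0]>.38)&(P[...,0]<.68)&(P[...,1]>-.23)&(P[...,1]<.15)).astype(np.uint8)
    n,l,st,_=cv2.connectedComponentsWithStats(m)
    out=[]
    for i in range(1,n):
        if st[i,4]<15: continue
        q=P[l==i];q=q[np.isfinite(q).all(1)]
        out.append((cv2.minAreaRect((q[:,:2]*1000).astype(np.float32)),np.median(q[:,2]),st[i,4]))
    return out
E
python3 - <<'E'
from h import *
c=viewer.read_camera("top");P=cloud(c)
reg=(P[...,0]>.38)&(P[...,0]<.68)&(P[...,1]>-.24)&(P[...,1]<.15)
print(np.histogram(P[reg][:,2],bins=np.arange(0,.11,.005)))
m=reg&(P[...,2]>.055)
q=P[m];print("all>55mm",cv2.minAreaRect((q[:,:2]*1000).astype(np.float32)))
m=reg&(P[...,2]>.055)&(c["pixels"].min(2)>140);
print(m.sum())
# rear and side edges by column/row extent
for lo in range(-190,110,25):
    k=q[(q[:,1]*1000>lo)&(q[:,1]*1000<lo+25)]
    if len(k):print(lo,np.round([k[:,0].min(),k[:,0].max()],3))
for lo in range(400,660,25):
    k=q[(q[:,0]*1000>lo)&(q[:,0]*1000<lo+25)]
    if len(k):print(lo,np.round([k[:,1].min(),k[:,1].max()],3))
for p in pieces(c):print(p)
s=r.read_state();print(R.from_rotvec(s["eef_rot"]).as_matrix().round(3),s["opening"])
E
```

```text
(array([3749,  873,   64,   40,   43,   45,   44,   50,   50,   46,   49,
         55, 2640, 5243,  408,  853,  289,  337,  462,    6,    0]), array([0.   , 0.005, 0.01 , 0.015, 0.02 , 0.025, 0.03 , 0.035, 0.04 ,
       0.045, 0.05 , 0.055, 0.06 , 0.065, 0.07 , 0.075, 0.08 , 0.085,
       0.09 , 0.095, 0.1  , 0.105]))
all>55mm ((531.6168212890625, -42.035675048828125), (243.170654296875, 326.1686706542969), 0.3672638535499573)
0
-190 [0.411 0.653]
-165 [0.411 0.652]
-140 [0.411 0.651]
-115 [0.41  0.654]
-90 [0.41  0.653]
-65 [0.41  0.652]
-40 [0.41  0.652]
-15 [0.41  0.651]
10 [0.41  0.652]
35 [0.452 0.65 ]
60 [0.452 0.609]
85 [0.452 0.607]
400 [-0.204  0.033]
425 [-0.205  0.033]
450 [-0.206  0.118]
475 [-0.205  0.121]
500 [-0.204  0.12 ]
525 [-0.205  0.12 ]
550 [-0.204  0.12 ]
575 [-0.204  0.12 ]
600 [-0.204  0.119]
625 [-0.205  0.036]
650 [-0.203  0.036]
(((597.8577270507812, -84.0278091430664), (38.195655822753906, 21.5544376373291), 7.553432941436768), np.float64(0.07675554600775736), np.int32(110))
(((530.7460327148438, -108.40325927734375), (23.16868782043457, 40.69603729248047), 3.2984330654144287), np.float64(0.08040271728321846), np.int32(127))
(((468.1033935546875, -111.26113891601562), (25.755277633666992, 43.727481842041016), 12.140538215637207), np.float64(0.07894825419092666), np.int32(132))
[[-0.959  0.283  0.   ]
 [ 0.283  0.959  0.   ]
 [-0.     0.    -1.   ]] 0.08540427382976398
```

```bash
python3 -m crank '[{"grip":0.76,"offset":[-0.558,-0.592,0.05],"rotation":[0,0,1.283]},{"grip":0.76,"offset":[-0.558,-0.592,0.05],"rotation":[0,0,1.283]},{"grip":0.76,"offset":[-0.558,-0.592,0.05],"rotation":[0,0,1.283]},{"grip":0.76,"offset":[-0.558,-0.592,0.05],"rotation":[0,0,1.283]},{"grip":0.76,"offset":[-0.558,-0.592,0.05],"rotation":[0,0,1.283]},{"grip":0.76,"offset":[-0.558,-0.592,0.05],"rotation":[0,0,1.283]},{"grip":0.76,"offset":[-0.558,-0.592,0.05],"rotation":[0,0,1.283]},{"grip":0.76,"offset":[-0.558,-0.592,0.05],"rotation":[0,0,1.283]},{"grip":0.76,"offset":[-0.558,-0.592,0.05],"rotation":[0,0,1.283]},{"grip":0.76,"offset":[-0.558,-0.592,0.05],"rotation":[0,0,1.283]}]' 40; cat > to.py <<'E'
from h import *; import sys
# args: x y z yaw_deg(of tool x in world) -> offset/rotation in the present tool frame
a=list(map(float,sys.argv[1:])); s=r.read_state(); M=R.from_rotvec(s["eef_rot"]).as_matrix()
yaw=np.radians(a[3]); c,n=np.cos(yaw),np.sin(yaw)
G=np.array([[c,n,0],[n,-c,0],[0,0,-1]])
print("off",(M.T@(np.array(a[:3])-s["tool_pos"])).round(3),"rot",R.from_matrix(M.T@G).as_rotvec().round(3),"pos",s["tool_pos"].round(3),"open",round(s["opening"],4),"t",s["time"],"F",np.round(s["contact_force"],1))
E
python3 to.py 0.531 -0.172 0.17 90
```

```text
time: 2.05
tool_pos: [0.389, 0.1045, 0.2009]
eef_rot: [2.221, 2.221, 0.002]
contact_force: [1.0, 0.1, -0.4]
opening: 0.0205
gripper_force: 0.0
off [-0.276  0.142  0.031] rot [ 0.001 -0.    -0.   ] pos [0.389 0.104 0.201] open 0.0205 t 2.05 F [ 1.   0.1 -0.4]
```

```bash
python3 -m crank '[{"grip":0.76,"offset":[-0.27,0.142,0.031],"rotation":[0,0,0]},{"grip":0.76,"offset":[-0.27,0.142,0.031],"rotation":[0,0,0]},{"grip":0.76,"offset":[-0.27,0.142,0.031],"rotation":[0,0,0]},{"grip":0.76,"offset":[-0.27,0.142,0.031],"rotation":[0,0,0]},{"grip":0.76,"offset":[-0.27,0.142,0.031],"rotation":[0,0,0]},{"grip":0.76,"offset":[-0.27,0.142,0.031],"rotation":[0,0,0]},{"grip":0.76,"offset":[-0.27,0.142,0.031],"rotation":[0,0,0]},{"grip":0.76,"offset":[-0.27,0.142,0.08],"rotation":[0,0,0]},{"grip":0.76,"offset":[-0.27,0.142,0.11],"rotation":[0,0,0]},{"grip":0.76,"offset":[-0.27,0.142,0.11],"rotation":[0,0,0]}]'; python3 to.py 0.531 -0.165 0.068 90
python3 - <<'E'
from h import *
c=viewer.read_camera("wrist");cv2.imwrite("pics/w1.png",c["pixels"][:,:,::-1])
E
```

```text
time: 3.05
tool_pos: [0.5264, -0.1614, 0.0863]
eef_rot: [-2.214, -2.216, 0.005]
contact_force: [-0.5, 0.7, -0.4]
opening: 0.0205
gripper_force: 0.0
off [-0.004  0.005  0.018] rot [-0.009 -0.004  0.001] pos [ 0.526 -0.161  0.086] open 0.0205 t 3.05 F [-0.5  0.7 -0.4]
```

View pics/w1.png

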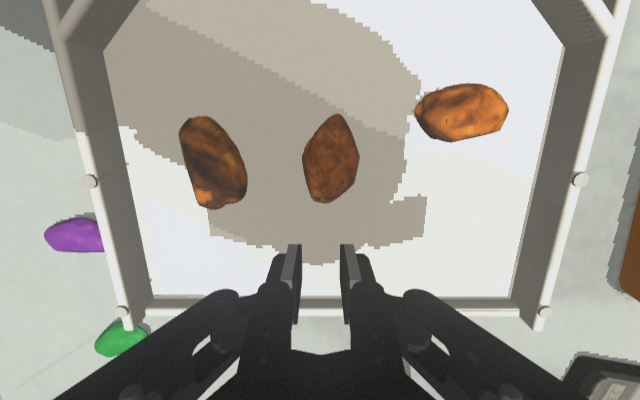

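The wrist view shows the fork (tips near columns 292–350, row 245) behind the middle piece (331,160), which points at the gate. The other two pieces, at (213,162) and (462,112), are clear to the sides. I'll lower the fork and push.

```bash
python3 -m crank '[{"grip":0.76,"offset":[0,0.002,0.022],"rotation":[0,0,0]},{"grip":0.76,"offset":[0,0.002,0.022],"rotation":[0,0,0]},{"grip":0.76,"offset":[0.015,0.002,0.022],"rotation":[0,0,0]},{"grip":0.76,"offset":[0.03,0.002,0.022],"rotation":[0,0,0]},{"grip":0.76,"offset":[0.045,0.002,0.022],"rotation":[0,0,0]},{"grip":0.76,"offset":[0.06,0.002,0.022],"rotation":[0,0,0]},{"grip":0.76,"offset":[0.075,0.002,0.022],"rotation":[0,0,0]},{"grip":0.76,"offset":[0.09,0.002,0.022],"rotation":[0,0,0]},{"grip":0.76,"offset":[0.1,0.002,0.022],"rotation":[0,0,0]},{"grip":0.76,"offset":[0.11,0.002,0.022],"rotation":[0,0,0]}]'; python3 to.py 0.531 0.015 0.068 90
python3 - <<'E'
from h import *
c=viewer.read_camera("wrist");cv2.imwrite("pics/w2.png",c["pixels"][:,:,::-1])
E
```

```text
time: 4.1
tool_pos: [0.5325, -0.0525, 0.0687]
eef_rot: [2.22, 2.223, -0.0]
contact_force: [1.1, -0.6, 0.8]
opening: 0.0206
gripper_force: 0.7
off [ 0.068 -0.001  0.001] rot [0.    0.    0.001] pos [ 0.532 -0.053  0.069] open 0.0206 t 4.1 F [ 1.1 -0.6  0.8]
```

View pics/w2.png

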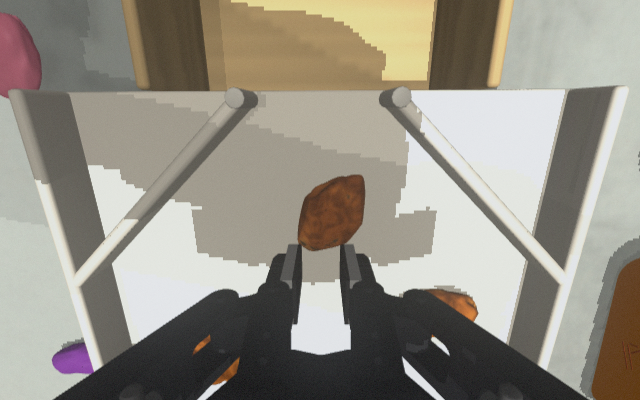

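The piece sits in the fork at (333,212) and lines up with the gate (posts at columns 237 and 400). I'll keep pushing.

```bash
python3 -m crank '[{"grip":0.76,"offset":[0.012,-0.001,0],"rotation":[0,0,0]},{"grip":0.76,"offset":[0.024,-0.002,0],"rotation":[0,0,0]},{"grip":0.76,"offset":[0.036,-0.002,0],"rotation":[0,0,0]},{"grip":0.76,"offset":[0.048,-0.002,0],"rotation":[0,0,0]},{"grip":0.76,"offset":[0.06,-0.002,0],"rotation":[0,0,0]},{"grip":0.76,"offset":[0.072,-0.002,0],"rotation":[0,0,0]},{"grip":0.76,"offset":[0.078,-0.002,0],"rotation":[0,0,0]},{"grip":0.76,"offset":[0.078,-0.002,0],"rotation":[0,0,0]},{"grip":0.76,"offset":[0.05,-0.002,-0.03],"rotation":[0,0,0]},{"grip":0.76,"offset":[0.01,-0.002,-0.06],"rotation":[0,0,0]}]'; python3 to.py 0.46 -0.16 0.13 90
python3 - <<'E'
from h import *
c=viewer.read_camera("wrist");cv2.imwrite("pics/w3.png",c["pixels"][:,:,::-1])
c=viewer.read_camera("top")
for p in pieces(c):print(p)
E
```

```text
time: 5.15
tool_pos: [0.5291, -0.0427, 0.1283]
eef_rot: [-2.215, -2.224, 0.002]
contact_force: [1.4, -1.1, -0.4]
opening: 0.0203
gripper_force: 0.0
off [-0.117 -0.07  -0.002] rot [-0.003 -0.001  0.004] pos [ 0.529 -0.043  0.128] open 0.0203 t 5.15 F [ 1.4 -1.1 -0.4]
(((468.0570068359375, -111.51519775390625), (26.137428283691406, 42.2108268737793), 12.827539443969727), np.float64(0.07905622990486094), np.int32(151))
```

View pics/w3.png

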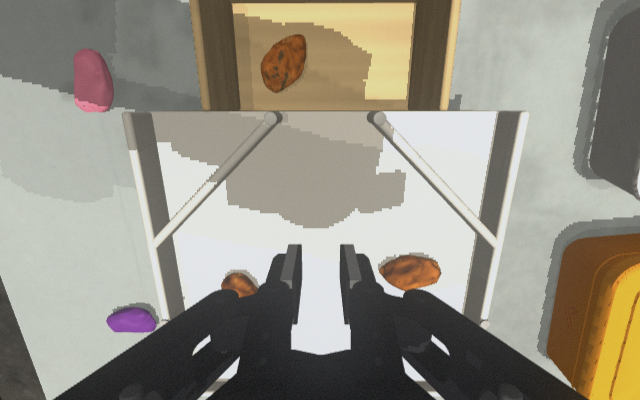

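The first piece is in the slot at (285,62), with the other two still on the deck. Next is piece a, pushed diagonally with the fork turned 23°.

```bash
python3 -m crank '[{"grip":0.76,"offset":[-0.114,-0.082,0],"rotation":[0,0,0.4]},{"grip":0.76,"offset":[-0.114,-0.082,0],"rotation":[0,0,0.4]},{"grip":0.76,"offset":[-0.114,-0.082,0],"rotation":[0,0,0.4]},{"grip":0.76,"offset":[-0.114,-0.082,0.02],"rotation":[0,0,0.4]},{"grip":0.76,"offset":[-0.114,-0.082,0.06],"rotation":[0,0,0.4]},{"grip":0.76,"offset":[-0.114,-0.082,0.06],"rotation":[0,0,0.4]},{"grip":0.76,"offset":[-0.1,-0.076,0.06],"rotation":[0,0,0.4]},{"grip":0.76,"offset":[-0.086,-0.07,0.06],"rotation":[0,0,0.4]},{"grip":0.76,"offset":[-0.072,-0.064,0.06],"rotation":[0,0,0.4]},{"grip":0.76,"offset":[-0.058,-0.058,0.06],"rotation":[0,0,0.4]}]'; python3 to.py 0.531 0.015 0.068 90
python3 - <<'E'
from h import *
c=viewer.read_camera("wrist");cv2.imwrite("pics/w4.png",c["pixels"][:,:,::-1])
E
```

```text
time: 6.25
tool_pos: [0.4721, -0.1006, 0.0687]
eef_rot: [-2.617, -1.736, 0.001]
contact_force: [0.3, -0.2, 1.4]
opening: 0.0202
gripper_force: 0.1
off [0.129 0.009 0.001] rot [-0.001 -0.    -0.399] pos [ 0.472 -0.101  0.069] open 0.0202 t 6.25 F [ 0.3 -0.2  1.4]
```

View pics/w4.png

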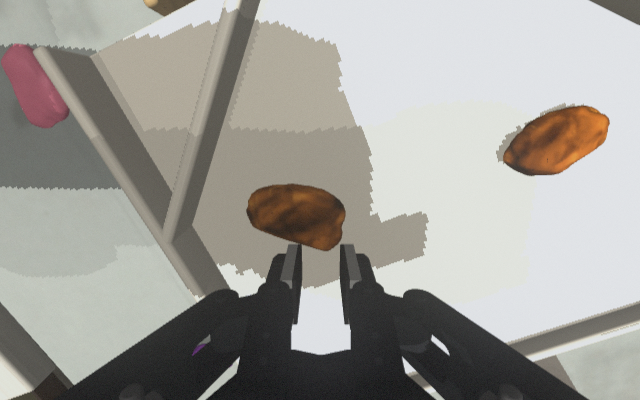

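Piece a turned broadside, with its centre at (297,217), about 10 mm left of the fork axis at column 321. I'll back off, re-centre and push along the new line to the gate.

```bash
python3 -m crank '[{"grip":0.76,"offset":[-0.02,0,0],"rotation":[0,0,0]},{"grip":0.76,"offset":[-0.02,-0.014,0],"rotation":[0,0,0.09]},{"grip":0.76,"offset":[-0.02,-0.014,0],"rotation":[0,0,0.09]},{"grip":0.76,"offset":[-0.01,-0.013,0],"rotation":[0,0,0.09]},{"grip":0.76,"offset":[0,-0.012,0],"rotation":[0,0,0.09]},{"grip":0.76,"offset":[0.01,-0.011,0],"rotation":[0,0,0.09]},{"grip":0.76,"offset":[0.02,-0.01,0],"rotation":[0,0,0.09]},{"grip":0.76,"offset":[0.03,-0.0095,0],"rotation":[0,0,0.09]},{"grip":0.76,"offset":[0.04,-0.009,0],"rotation":[0,0,0.09]},{"grip":0.76,"offset":[0.05,-0.008,0],"rotation":[0,0,0.09]}]'; python3 to.py 0.531 0.015 0.068 90
python3 - <<'E'
from h import *
c=viewer.read_camera("wrist");cv2.imwrite("pics/w5.png",c["pixels"][:,:,::-1])
E
```

```text
time: 7.3
tool_pos: [0.4849, -0.0515, 0.0686]
eef_rot: [2.693, 1.618, -0.0]
contact_force: [-0.3, -1.7, 0.7]
opening: 0.0201
gripper_force: 0.6
off [0.08  0.01  0.001] rot [-0.     0.    -0.489] pos [ 0.485 -0.051  0.069] open 0.0201 t 7.3 F [-0.3 -1.7  0.7]
```

View pics/w5.png

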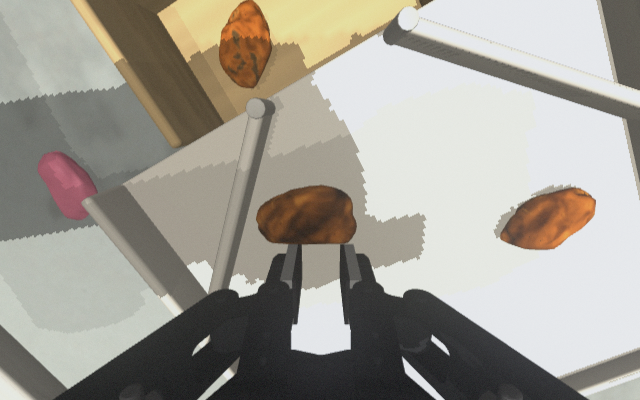

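Piece a now lies flush on the fork at (306,214). The gate posts are at about (260,107) and (408,25), so its left end would catch the left post. I'll turn the fork clockwise while pushing, which carries the piece to the centre line and turns it end-on. I'll also add a numeric wrist-camera measurement.

```bash
cat > wr.py <<'E'
from h import *
s=r.read_state();c=viewer.read_camera("wrist")
K=c["intrinsics"];d=c["depth"];v,u=np.mgrid[:400,:640]
P=np.stack([(u-K[0,2])/K[0,0]*d,(v-K[1,2])/K[1,1]*d,d],-1)
A=c["mount"];M=R.from_rotvec(s["eef_rot"]).as_matrix()
P=(P@A[:3,:3].T+A[:3,3])@M.T+s["tool_pos"]
h=cv2.cvtColor(c["pixels"],cv2.COLOR_RGB2HSV)
m=((h[...,0]<16)&(h[...,1]>140)&(d>0)&(P[...,0]>.415)&(P[...,0]<.648)&(P[...,1]>-.2)&(P[...,1]<.12)&(((P[...,2]>.067)&(P[...,2]<.1))|((P[...,2]<.05)&(h[...,1]>170)))).astype(np.uint8)
m=cv2.morphologyEx(m,cv2.MORPH_OPEN,np.ones((3,3)))
n,l,st,_=cv2.connectedComponentsWithStats(m)
print("tcp",s["tool_pos"].round(4),"t",s["time"],"F",np.round(s["contact_force"],1))
for i in range(1,n):
    if st[i,4]<300: continue
    q=P[l==i]; (cx,cy),(a,b),an=cv2.minAreaRect((q[:,:2]*1000).astype(np.float32))
    e=np.linalg.eigh(np.cov(q[:,:2].T))[1][:,1]; o=(np.array([cx,cy])/1000-s["tool_pos"][:2])
    print("piece",round(cx),round(cy),"z",q[:,2].max().round(3),"size",round(a),round(b),"axis deg",round(np.degrees(np.arctan2(e[1],e[0]))%180),"in tool",(M.T@np.r_[o,0]).round(3)[:2],st[i,4])
cv2.imwrite("pics/last.png",c["pixels"][:,:,::-1])
E
python3 wr.py
python3 -m crank '[{"grip":0.76,"offset":[0.002,-0.002,0],"rotation":[0,0,0.15]},{"grip":0.76,"offset":[0.004,-0.003,0],"rotation":[0,0,0.3]},{"grip":0.76,"offset":[0.012,0,0],"rotation":[0,0,0.3]},{"grip":0.76,"offset":[0.02,0.003,0],"rotation":[0,0,0.3]},{"grip":0.76,"offset":[0.028,0.005,0],"rotation":[0,0,0.3]},{"grip":0.76,"offset":[0.036,0.007,0],"rotation":[0,0,0.3]},{"grip":0.76,"offset":[0.044,0.01,0],"rotation":[0,0,0.3]},{"grip":0.76,"offset":[0.044,0.01,0],"rotation":[0,0,0.3]}]'; python3 wr.py
```

```text
tcp [ 0.4857 -0.0504  0.0687] t 7.35 F [1.5 0.9 0.4]
piece 497 75 z 0.022 size 33 33 axis deg 28 in tool [ 0.117 -0.049] 1916
piece 486 -15 z 0.083 size 35 14 axis deg 13 in tool [ 0.031 -0.016] 1071
piece 600 -86 z 0.08 size 36 22 axis deg 19 in tool [0.023 0.118] 1938
time: 8.2
tool_pos: [0.5153, -0.0174, 0.0687]
eef_rot: [2.903, 1.199, 0.002]
contact_force: [-0.4, 0.2, -0.7]
opening: 0.0203
gripper_force: 0.0
tcp [ 0.5153 -0.0174  0.0687] t 8.2 F [-0.4  0.2 -0.7]
piece 499 70 z 0.023 size 44 29 axis deg 43 in tool [ 0.05  -0.073] 1633
piece 523 18 z 0.083 size 18 36 axis deg 169 in tool [ 0.031 -0.02 ] 1490
piece 601 -88 z 0.08 size 35 24 axis deg 15 in tool [0.011 0.11 ] 1862
```

View pics/last.png

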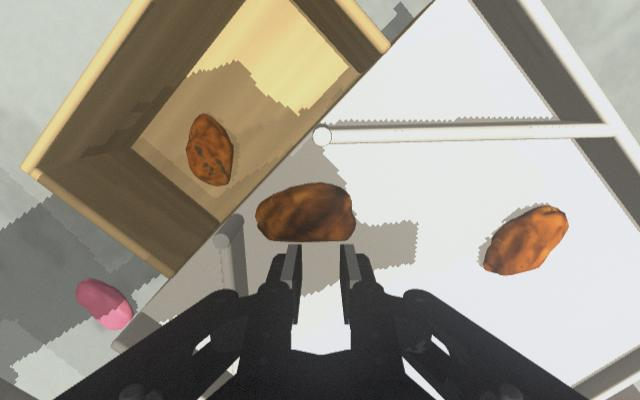

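The piece is centred at the gate at (305,212), with its left end inside the left post (229,230). I'll move the fork behind it and push straight along the board.

```bash
python3 -m crank '[{"grip":0.76,"offset":[-0.025,0,0],"rotation":[0,0,0]},{"grip":0.76,"offset":[-0.025,0.005,0],"rotation":[0,0,-0.15]},{"grip":0.76,"offset":[-0.02,0.015,0],"rotation":[0,0,-0.3]},{"grip":0.76,"offset":[-0.006,0.026,0],"rotation":[0,0,-0.45]},{"grip":0.76,"offset":[-0.006,0.026,0],"rotation":[0,0,-0.6]},{"grip":0.76,"offset":[0.001,0.019,0],"rotation":[0,0,-0.6]},{"grip":0.76,"offset":[0.008,0.012,0],"rotation":[0,0,-0.6]},{"grip":0.76,"offset":[0.015,0.005,0],"rotation":[0,0,-0.6]},{"grip":0.76,"offset":[0.022,-0.002,0],"rotation":[0,0,-0.6]},{"grip":0.76,"offset":[0.022,-0.002,0],"rotation":[0,0,-0.6]}]'; python3 wr.py
```

```text
time: 9.25
tool_pos: [0.5302, -0.0003, 0.0698]
eef_rot: [2.418, 2.0, 0.004]
contact_force: [1.1, -0.3, 0.6]
opening: 0.0207
gripper_force: 0.4
tcp [ 5.302e-01 -3.000e-04  6.980e-02] t 9.25 F [ 1.1 -0.3  0.6]
piece 499 70 z 0.023 size 41 29 axis deg 43 in tool [ 0.063 -0.044] 1818
piece 522 36 z 0.083 size 42 19 axis deg 178 in tool [ 0.035 -0.015] 2375
piece 539 19 z 0.08 size 26 17 axis deg 33 in tool [0.02  0.005] 883
```

View pics/last.png

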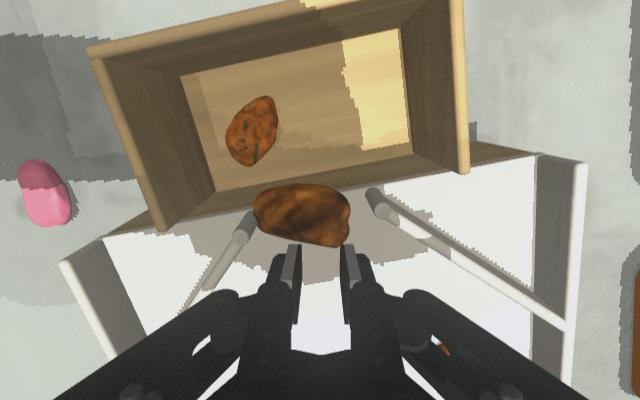

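Piece a sits between the posts, centre (302,214). One more push should drop it, then I'll retract and lift.

```bash
sed -i 's/h\[...,1\]>140/h[...,1]>90/; s/P\[...,2\]>.067/P[...,2]>.069/' wr.py
python3 -m crank '[{"grip":0.76,"offset":[0.008,-0.001,0],"rotation":[0,0,0]},{"grip":0.76,"offset":[0.016,-0.002,0],"rotation":[0,0,0]},{"grip":0.76,"offset":[0.024,-0.003,0],"rotation":[0,0,0]},{"grip":0.76,"offset":[0.03,-0.004,0],"rotation":[0,0,0]},{"grip":0.76,"offset":[0.03,-0.004,0],"rotation":[0,0,0]},{"grip":0.76,"offset":[0.01,0,0],"rotation":[0,0,0]},{"grip":0.76,"offset":[-0.02,0,-0.03],"rotation":[0,0,0]},{"grip":0.76,"offset":[-0.06,0,-0.06],"rotation":[0,0,0]},{"grip":0.76,"offset":[-0.06,0,-0.06],"rotation":[0,0,0]}]'; python3 wr.py; python3 to.py 0.61 -0.15 0.13 110
```

```text
time: 10.2
tool_pos: [0.5194, -0.0647, 0.1326]
eef_rot: [2.421, 1.991, 0.005]
contact_force: [0.2, 0.1, 0.4]
opening: 0.0202
gripper_force: 0.0
tcp [ 0.5194 -0.0647  0.1326] t 10.2 F [0.2 0.1 0.4]
piece 537 71 z 0.021 size 23 27 axis deg 113 in tool [ 0.137 -0.009] 713
piece 500 75 z 0.022 size 40 27 axis deg 7 in tool [ 0.133 -0.046] 1163
piece 521 58 z 0.022 size 15 24 axis deg 158 in tool [ 0.12  -0.022] 329
piece 598 -84 z 0.08 size 43 27 axis deg 178 in tool [-0.004  0.081] 1584
off [-0.068  0.106  0.001] rot [ 0.005  0.002 -0.542] pos [ 0.519 -0.063  0.131] open 0.0202 t 10.25 F [-0.4  0.4 -0.3]
```

Two pieces are in the slot and piece c is still on the deck at (0.598, −0.085). I'll set the fork behind it.

```bash
python3 -m crank '[{"grip":0.76,"offset":[-0.046,0.094,0],"rotation":[0,0,-0.31]},{"grip":0.76,"offset":[-0.046,0.094,0],"rotation":[0,0,-0.31]},{"grip":0.76,"offset":[-0.046,0.094,0],"rotation":[0,0,-0.31]},{"grip":0.76,"offset":[-0.046,0.094,0.03],"rotation":[0,0,-0.31]},{"grip":0.76,"offset":[-0.046,0.094,0.063],"rotation":[0,0,-0.31]},{"grip":0.76,"offset":[-0.046,0.094,0.063],"rotation":[0,0,-0.31]},{"grip":0.76,"offset":[-0.037,0.091,0.063],"rotation":[0,0,-0.31]},{"grip":0.76,"offset":[-0.028,0.088,0.063],"rotation":[0,0,-0.31]},{"grip":0.76,"offset":[-0.022,0.086,0.063],"rotation":[0,0,-0.31]},{"grip":0.76,"offset":[-0.022,0.086,0.063],"rotation":[0,0,-0.31]}]'; python3 wr.py; python3 to.py 0.598 -0.103 0.068 97
```

```text
time: 11.25
tool_pos: [0.5964, -0.0959, 0.0652]
eef_rot: [-2.079, -2.352, -0.0]
contact_force: [1.2, 0.8, 1.1]
opening: 0.0204
gripper_force: 0.4
tcp [ 0.5964 -0.0959  0.0652] t 11.25 F [1.2 0.8 1.1]
piece 593 -71 z 0.08 size 46 27 axis deg 1 in tool [ 0.025 -0.   ] 3811
off [-0.007  0.001 -0.003] rot [-0.001 -0.001  0.   ] pos [ 0.597 -0.096  0.065] open 0.0204 t 11.3 F [-0.7  0.5  0.9]
```

```bash
python3 -m crank '[{"grip":0.76,"offset":[0.001,0.001,-0.003],"rotation":[0,0,-0.13]},{"grip":0.76,"offset":[0.003,0.002,-0.003],"rotation":[0,0,-0.26]},{"grip":0.76,"offset":[0.005,0.003,-0.003],"rotation":[0,0,-0.39]},{"grip":0.76,"offset":[0.0065,0.004,-0.003],"rotation":[0,0,-0.52]},{"grip":0.76,"offset":[0.015,-0.001,-0.003],"rotation":[0,0,-0.52]},{"grip":0.76,"offset":[0.024,-0.006,-0.003],"rotation":[0,0,-0.52]},{"grip":0.76,"offset":[0.033,-0.011,-0.003],"rotation":[0,0,-0.52]},{"grip":0.76,"offset":[0.041,-0.016,-0.003],"rotation":[0,0,-0.52]},{"grip":0.76,"offset":[0.05,-0.021,-0.003],"rotation":[0,0,-0.52]},{"grip":0.76,"offset":[0.05,-0.021,-0.003],"rotation":[0,0,-0.52]}]'; python3 wr.py
```

```text
time: 12.3
tool_pos: [0.569, -0.0494, 0.0685]
eef_rot: [-1.406, -2.808, -0.0]
contact_force: [0.7, -0.3, 0.6]
opening: 0.0203
gripper_force: 0.0
tcp [ 0.569  -0.0494  0.0685] t 12.3 F [ 0.7 -0.3  0.6]
piece 518 63 z 0.023 size 58 37 axis deg 7 in tool [0.12  0.027] 3528
piece 554 -29 z 0.08 size 45 27 axis deg 38 in tool [0.026 0.001] 3600
```

```bash
python3 -m crank '[{"grip":0.76,"offset":[0.01,0,0],"rotation":[0,0,0]},{"grip":0.76,"offset":[0.02,0,0],"rotation":[0,0,0]},{"grip":0.76,"offset":[0.03,0.001,0],"rotation":[0,0,0]},{"grip":0.76,"offset":[0.039,0.001,0],"rotation":[0,0,0]},{"grip":0.76,"offset":[0.039,0.001,0],"rotation":[0,0,0]},{"grip":0.76,"offset":[0.01,0,0],"rotation":[0,0,0]},{"grip":0.76,"offset":[0.01,-0.013,0],"rotation":[0,0,0.15]},{"grip":0.76,"offset":[0.02,-0.026,0],"rotation":[0,0,0.3]},{"grip":0.76,"offset":[0.024,-0.026,0],"rotation":[0,0,0.45]},{"grip":0.76,"offset":[0.024,-0.026,0],"rotation":[0,0,0.52]}]'; python3 wr.py;python3 to.py 0.531 0 0.068 90
```

```text
time: 13.35
tool_pos: [0.5344, -0.0471, 0.0685]
eef_rot: [-2.088, -2.346, 0.001]
contact_force: [0.2, 1.4, -0.2]
opening: 0.0206
gripper_force: 0.0
tcp [ 0.5344 -0.0471  0.0685] t 13.35 F [ 0.2  1.4 -0.2]
piece 496 72 z 0.023 size 46 27 axis deg 16 in tool [ 0.123 -0.024] 2682
piece 526 63 z 0.023 size 44 29 axis deg 47 in tool [0.111 0.005] 2374
piece 532 2 z 0.08 size 46 27 axis deg 38 in tool [0.049 0.003] 4203
off [0.047 0.002 0.001] rot [-0.    -0.     0.116] pos [ 0.535 -0.047  0.069] open 0.0204 t 13.4 F [ 1.  -0.2 -1.2]
```

```bash
python3 -m crank '[{"grip":0.76,"offset":[0.008,0.001,0],"rotation":[0,0,0]},{"grip":0.76,"offset":[0.016,0.002,0],"rotation":[0,0,0]},{"grip":0.76,"offset":[0.024,0.003,0],"rotation":[0,0,0]},{"grip":0.76,"offset":[0.032,0.003,0],"rotation":[0,0,0]},{"grip":0.76,"offset":[0.04,0.003,0],"rotation":[0,0,0]},{"grip":0.76,"offset":[0.045,0.003,0],"rotation":[0,0,0]},{"grip":0.76,"offset":[0.045,0.003,0],"rotation":[0,0,0]}]'; python3 wr.py
```

```text
time: 14.1
tool_pos: [0.5325, -0.0013, 0.0686]
eef_rot: [-2.081, -2.353, 0.0]
contact_force: [-0.8, -0.0, -0.2]
opening: 0.0204
gripper_force: 0.0
tcp [ 0.5325 -0.0013  0.0686] t 14.1 F [-0.8 -0.  -0.2]
piece 495 73 z 0.022 size 31 41 axis deg 15 in tool [ 0.079 -0.028] 2128
piece 529 63 z 0.023 size 42 32 axis deg 50 in tool [0.064 0.004] 2032
piece 532 24 z 0.08 size 46 27 axis deg 27 in tool [0.025 0.002] 3654
```

```bash
python3 -m crank '[{"grip":0.76,"offset":[0.008,0.001,0],"rotation":[0,0,0]},{"grip":0.76,"offset":[0.016,0.002,0],"rotation":[0,0,0]},{"grip":0.76,"offset":[0.024,0.003,0],"rotation":[0,0,0]},{"grip":0.76,"offset":[0.03,0.003,0],"rotation":[0,0,0]},{"grip":0.76,"offset":[0.03,0.003,0],"rotation":[0,0,0]},{"grip":0.76,"offset":[0.01,0,0],"rotation":[0,0,0]},{"grip":0.76,"offset":[-0.02,0,-0.03],"rotation":[0,0,0]},{"grip":0.76,"offset":[-0.06,0,-0.06],"rotation":[0,0,0]},{"grip":0.76,"offset":[-0.06,0,-0.06],"rotation":[0,0,0]}]'; python3 wr.py
```

```text
time: 15.05
tool_pos: [0.5441, -0.0665, 0.133]
eef_rot: [2.083, 2.339, 0.005]
contact_force: [0.6, 0.7, -0.4]
opening: 0.0205
gripper_force: 0.0
tcp [ 0.5441 -0.0665  0.133 ] t 15.05 F [ 0.6  0.7 -0.4]
piece 510 72 z 0.038 size 41 66 axis deg 175 in tool [ 0.142 -0.018] 2528
```

View pics/last.png

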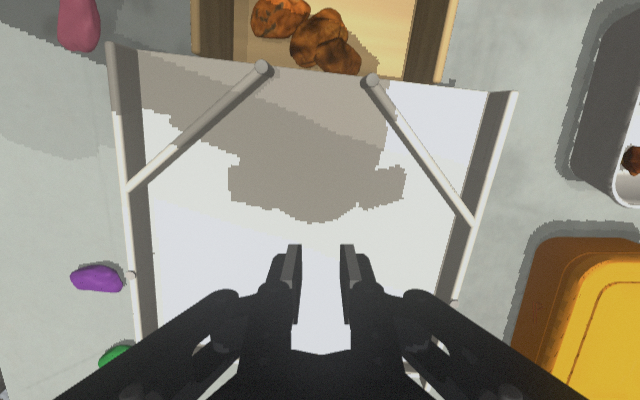

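The deck is empty. All three pieces are in the slot, around (280–360, 15–75), with tops at or below z = 0.038, and the gripper is clear.

```bash
python3 -c "from workcell import r; print(r.sign_off())"
```

```text
the job is handed in; nothing more can be done
None
```

All three amber pieces were pushed through the gate one at a time and lie in the slot; the arm stayed clear of the cone, loupe and tweezers, and I handed the job in at about 15 s of the 64 s limit (the sign-off returned no verdict).

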